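# Pack the bottle, then find the full tin by its weight

## Task

Pack a food parcel: stand the loose bottle with the white cap upright in the ring inside the parcel, right down on the carton's floor, and let go of it. Then heft the three look-alike tins on the tray one after another, from the robot's left to its right: lift each clear of the tray above its own spot, and stand the lighter ones back upright on the tray. Finish holding the heaviest in the gripper, upright and still over the parcel with its underside higher than the bottle's cap; do not put it down, and do not push the other goods on the table about.

Things in the scene. Friction and masses are not known exactly. Their poses are not given: they have to be found in the camera images.
- bottle: Small round amber bottle standing loose on the table, 135 mm tall: body 50 mm in diameter up to 85 mm with a slightly tapered foot, a shoulder, then a white cap 36 mm in diameter from 97 mm to 135 mm, good to grip. About 250 g. Origin at the centre of its underside, z up through the cap.
- parcel: Open shallow cardboard carton, fixed to the table, 280 mm (its x) by 200 mm (its y), walls 45 mm high and 5 mm thick, floor 5 mm thick, with one low flap bent outward at its end towards the robot (-x). Origin at the centre of its underside. A white ring stands on its floor in the half towards the robot; a flat biscuit box lies at its far end.
- ring_floor (a point): Centre of the white bottle ring in the parcel, at the level of the carton's floor (5 mm above the table). The ring is fixed, 57 mm inside, 70 mm outside, 30 mm high above the floor, open at the top. The bottle stands here.
- tin_tray: Flat cardboard tray fixed to the table, 150 mm (its x) by 350 mm (its y), lip 18 mm high above the table, floor 4 mm above the table. Origin at the centre of its underside. Its y axis runs along the row of tins, positive towards the robot's left.
- spot_left (a point): Point on the tray's floor, 120 mm along the tray's +y from its centre: the leftmost tin, as seen from the robot, starts within 10 mm of it.
- spot_middle (a point): Point on the tray's floor at its centre: the middle tin starts within 10 mm of it.
- spot_right (a point): Point on the tray's floor, 120 mm along the tray's -y from its centre: the rightmost tin starts within 10 mm of it.
- tin_a: Closed round metal tin with a flat flush lid, 62 mm in diameter and 100 mm tall, straight smooth sides; origin at the centre of its underside, z up through the lid. One of three that look alike and start on the tray's three spots in any order. Two are part-filled and weigh 180 to 220 g each, one is full and weighs 420 to 500 g; only lifting tells which.
- tin_b: Closed round metal tin with a flat flush lid, 62 mm in diameter and 100 mm tall, straight smooth sides; origin at the centre of its underside, z up through the lid. One of three that look alike and start on the tray's three spots in any order. Two are part-filled and weigh 180 to 220 g each, one is full and weighs 420 to 500 g; only lifting tells which.
- tin_c: Closed round metal tin with a flat flush lid, 62 mm in diameter and 100 mm tall, straight smooth sides; origin at the centre of its underside, z up through the lid. One of three that look alike and start on the tray's three spots in any order. Two are part-filled and weigh 180 to 220 g each, one is full and weighs 420 to 500 g; only lifting tells which.
- biscuit_box: Flat white box 60 x 150 x 30 mm lying in the parcel's far end; leave it there. Origin under its centre.
- tape_roll: Roll of tape lying flat on the table between tray and parcel, farther out than the bottle, 90 mm across, 40 mm high; leave it. Origin under its centre.
- marker_pen: Black pen 120 mm long, 12 mm thick, lying close in front of the robot; leave it. Origin under its middle.
- spread_jar: Jar 70 mm across, 85 mm tall, at the back of the table; leave it. Origin under its centre.
- date_jar: Jar 70 mm across, 85 mm tall, at the back of the table; leave it. Origin under its centre.
Not all that is in view belongs to the job. Leave any red look-alike of the tin_b alone.

How it is judged (in metres and radians):
On the way, in this order (a step that is already met when the one before it is completed fails the run):
1. the bottle stands upright on the carton's floor in the ring, let go (horizontal distance between bottle and ring_floor below 0.008 m and z of bottle in the frame of ring_floor between -0.006 and 0.006 m and angle between bottle's own z axis and vertical below 0.12 rad and contact force between bottle and the fingers below 0.1 N), for 0.2 s.
2. then the left tin is lifted clear of the tray by the gripper, within 55 mm of its spot (((horizontal distance between tin_a and spot_left below 0.055 m and height (world z) of tin_a above 0.019 m and contact force between tin_a and the fingers above 0.5 N and contact force between tin_a and tin_tray below 0.05 N) or (horizontal distance between tin_b and spot_left below 0.055 m and height (world z) of tin_b above 0.019 m and contact force between tin_b and the fingers above 0.5 N and contact force between tin_b and tin_tray below 0.05 N) or (horizontal distance between tin_c and spot_left below 0.055 m and height (world z) of tin_c above 0.019 m and contact force between tin_c and the fingers above 0.5 N and contact force between tin_c and tin_tray below 0.05 N))), for 0.2 s.
3. then the middle tin is lifted clear of the tray by the gripper, within 55 mm of its spot (((horizontal distance between tin_a and spot_middle below 0.055 m and height (world z) of tin_a above 0.019 m and contact force between tin_a and the fingers above 0.5 N and contact force between tin_a and tin_tray below 0.05 N) or (horizontal distance between tin_b and spot_middle below 0.055 m and height (world z) of tin_b above 0.019 m and contact force between tin_b and the fingers above 0.5 N and contact force between tin_b and tin_tray below 0.05 N) or (horizontal distance between tin_c and spot_middle below 0.055 m and height (world z) of tin_c above 0.019 m and contact force between tin_c and the fingers above 0.5 N and contact force between tin_c and tin_tray below 0.05 N))), for 0.2 s.
4. then the right tin is lifted clear of the tray by the gripper, within 55 mm of its spot (((horizontal distance between tin_a and spot_right below 0.055 m and height (world z) of tin_a above 0.019 m and contact force between tin_a and the fingers above 0.5 N and contact force between tin_a and tin_tray below 0.05 N) or (horizontal distance between tin_b and spot_right below 0.055 m and height (world z) of tin_b above 0.019 m and contact force between tin_b and the fingers above 0.5 N and contact force between tin_b and tin_tray below 0.05 N) or (horizontal distance between tin_c and spot_right below 0.055 m and height (world z) of tin_c above 0.019 m and contact force between tin_c and the fingers above 0.5 N and contact force between tin_c and tin_tray below 0.05 N))), for 0.2 s.
At the end, for the whole second after the job is handed in: Only the gripper holds the heaviest tin, still, upright within 0.25 rad, centred over the parcel, underside above 140 mm; the bottle stands in the ring on the floor (8 mm, 0.12 rad), released; the two lighter tins stand upright on the tray, released (all of step 1 and ((height (world z) of tin_a above 0.14 m and angle between tin_a's own z axis and vertical below 0.25 rad and contact force between tin_a and the fingers above 1 N and linear speed of tin_a below 0.03 m/s and x of tin_a in the frame of parcel between -0.14 and 0.14 m and y of tin_a in the frame of parcel between -0.1 and 0.1 m and contact force between tin_a and bottle below 0.05 N and contact force between tin_a and parcel below 0.05 N and contact force between tin_a and tin_tray below 0.05 N and contact force between tin_a and tin_b below 0.05 N and contact force between tin_a and tin_c below 0.05 N and (angle between tin_b's own z axis and vertical below 0.1 rad and height (world z) of tin_b below 0.01 m and contact force between tin_b and the fingers below 0.1 N and linear speed of tin_b below 0.02 m/s and contact force between tin_b and tin_tray below 3.2 N and x of tin_b in the frame of tin_tray between -0.075 and 0.075 m and y of tin_b in the frame of tin_tray between -0.175 and 0.175 m) and (angle between tin_c's own z axis and vertical below 0.1 rad and height (world z) of tin_c below 0.01 m and contact force between tin_c and the fingers below 0.1 N and linear speed of tin_c below 0.02 m/s and contact force between tin_c and tin_tray below 3.2 N and x of tin_c in the frame of tin_tray between -0.075 and 0.075 m and y of tin_c in the frame of tin_tray between -0.175 and 0.175 m)) or (height (world z) of tin_b above 0.14 m and angle between tin_b's own z axis and vertical below 0.25 rad and contact force between tin_b and the fingers above 1 N and linear speed of tin_b below 0.03 m/s and x of tin_b in the frame of parcel between -0.14 and 0.14 m and y of tin_b in the frame of parcel between -0.1 and 0.1 m and contact force between tin_b and bottle below 0.05 N and contact force between tin_b and parcel below 0.05 N and contact force between tin_b and tin_tray below 0.05 N and contact force between tin_b and tin_a below 0.05 N and contact force between tin_b and tin_c below 0.05 N and (angle between tin_a's own z axis and vertical below 0.1 rad and height (world z) of tin_a below 0.01 m and contact force between tin_a and the fingers below 0.1 N and linear speed of tin_a below 0.02 m/s and contact force between tin_a and tin_tray below 3.2 N and x of tin_a in the frame of tin_tray between -0.075 and 0.075 m and y of tin_a in the frame of tin_tray between -0.175 and 0.175 m) and (angle between tin_c's own z axis and vertical below 0.1 rad and height (world z) of tin_c below 0.01 m and contact force between tin_c and the fingers below 0.1 N and linear speed of tin_c below 0.02 m/s and contact force between tin_c and tin_tray below 3.2 N and x of tin_c in the frame of tin_tray between -0.075 and 0.075 m and y of tin_c in the frame of tin_tray between -0.175 and 0.175 m)) or (height (world z) of tin_c above 0.14 m and angle between tin_c's own z axis and vertical below 0.25 rad and contact force between tin_c and the fingers above 1 N and linear speed of tin_c below 0.03 m/s and x of tin_c in the frame of parcel between -0.14 and 0.14 m and y of tin_c in the frame of parcel between -0.1 and 0.1 m and contact force between tin_c and bottle below 0.05 N and contact force between tin_c and parcel below 0.05 N and contact force between tin_c and tin_tray below 0.05 N and contact force between tin_c and tin_a below 0.05 N and contact force between tin_c and tin_b below 0.05 N and (angle between tin_a's own z axis and vertical below 0.1 rad and height (world z) of tin_a below 0.01 m and contact force between tin_a and the fingers below 0.1 N and linear speed of tin_a below 0.02 m/s and contact force between tin_a and tin_tray below 3.2 N and x of tin_a in the frame of tin_tray between -0.075 and 0.075 m and y of tin_a in the frame of tin_tray between -0.175 and 0.175 m) and (angle between tin_b's own z axis and vertical below 0.1 rad and height (world z) of tin_b below 0.01 m and contact force between tin_b and the fingers below 0.1 N and linear speed of tin_b below 0.02 m/s and contact force between tin_b and tin_tray below 3.2 N and x of tin_b in the frame of tin_tray between -0.075 and 0.075 m and y of tin_b in the frame of tin_tray between -0.175 and 0.175 m)))); the arm keeps its last pose, push and grip.
It fails at once if one of the other goods on the table is pushed more than 30 mm (distance of any of biscuit_box, tape_roll, marker_pen, spread_jar, date_jar from where it was at the start of the episode above 0.03 m).
It also fails if it takes over 72 s, if anything falls off the work surface, if the arm or the gripper's body presses on something with over 40 N, if the wrist force passes 120 N, or if a joint passes its speed limit or range.

## Robot

A 6-joint arm with a two-finger parallel gripper is mounted at the origin on the work surface. World frame = base frame: x ahead of the robot, y to its left, z up, the work surface at z = 0. Lengths are in m, angles in degrees, forces in N, time in s.
With the tool pointing down it reaches from about 0.35 to 0.875 m from the base axis. Payload 4.2 kg.
Tool frame: the origin (TCP) lies midway between the tips of the shut fingers; the grasp point (between the pads) lies 19 mm behind it; y points along the fingers, z is the direction in which the jaws open and shut, and the axes are right-handed (so a half turn about y gives the same grasp; the last joint's range is limited). The gripper opens to 87 mm and grips with 3 to 60 N. Pads are 19 mm wide; open, the fingers measure 117 mm over their backs; the gripper's body (75 mm by 190 mm) begins 51 mm behind the grasp point.
Start: joints at [-50.271, 22.042, 0.453, 0, -68.411, -14.817], TCP at [0.263, -0.567, 0.223] pointing down, gripper open.
Joint ranges: [-179.83, 179.83], [-69.29, 118.12], [-61.27, 80.66], [-181.25, 117.63], [-171.15, -9.14], [-177.46, 177.46]. Speed limits (degrees/s): [159.86, 159.86, 180, 180, 180, 180].

## Interface

Orientations are given as [roll, pitch, yaw] about the fixed x, y, z axes, in that order (R = Rz(yaw) Ry(pitch) Rx(roll)).
In Python, from workcell import env gives the robot as it stands. The module is installed in compiled form; this text tells all that it offers. Calls block until the motion is done:
- env.goto(position, orientation): joint-space move of the TCP to a pose.
- env.move_straight(position, rotation=None, rate=0.15, force_limit=None): straight line of the TCP; rotation=None keeps the orientation; rate is the mean speed in m/s. With force_limit (N) it stops when the force on the tool has changed by that much, and returns True; else False.
- env.set_joints(angles): joint-space move.
- env.gripper_to(opening, grasp_force=None): opening from 0.0 (shut) to 1.0 (fully open); grasp_force is the grip in N (None keeps the last); returns when the fingers have stopped.
- env.dwell(seconds).
- env.inverse_kinematics(position, orientation): joint angles nearest the present ones, or None.
- env.read_state(): the state.
- env.grab_frame(name): name is "scene" or "side" or "wrist"; returns a dict with "image" (480x640x3 uint8, blue, green, red), "fx", "fy", "cx", "cy" (pixels), "position" and "orientation" of the camera in the world. Camera axes: x right, y up, looking along -z (the intrinsics and any distortion apply to the point x, -y, -z); pixel columns grow to the right and rows downward; lengths in m; the calibration is good to about 2 mm. The wrist camera is an equidistant fisheye: a pixel r from the principal point sees the ray r / f radians off the axis. A picture is of the moment at which its call begins. There is no depth.
A pose or a line that the arm cannot do raises env.Unreachable and nothing moves.
- env.close_job(): hands the job in, once; it reports no verdict.
Trained networks look in a picture, given as the dict that the camera call returned (one of the last four; its "shot" number tells which), for a name from the list of things; names that differ only in an ending like _2 or _b are one class to them, and where a whole thing is asked for, a point or a joint stands for the part that bears it (a point fixed in the world has none). Each returns a list of dicts, best first, with "score" (0 to 1); they miss things now and then, are a little off and sometimes report something else, mostly with a low value. They report only what shows in the picture. A call takes as long as a camera call. They do not tell look-alikes from the thing itself.
- env.search_frame(picture, thing): "xyz" ([x, y, z] in m, in world coordinates, good to about 4 mm: the middle of the surface that is visible of it).
- env.trace(picture, thing): "mask" (480x640 bool, what is visible of it).
The state is a dict: "clock": time; "joint_positions": joint angles; "qvel": joint speeds; "joint_torque": joint torques, N m; "position": TCP position; "tool_rot": TCP orientation; "force": force on the tool from outside, world axes, zero at the start; "wrist_torque": the same for the moment, N m; "opening": opening from 0.0 (shut) to 1.0 (fully open).
Only numpy, scipy, OpenCV 4.12 (cv2) and the standard library are available. Lean on these libraries where they do the work, as an engineer would, in place of code of your own. Each camera call takes 0.05 s, during which the arm holds its last target. There are 200 camera calls.

## Working session

There is one attempt and no reset: what is moved stays moved. The work goes in short steps, each a Python script; the robot and the scene stay as the last script left them, time stands still between calls to the robot, and variables do not carry over. Pictures are saved under pics/ and viewed, about 8 in all and at most 12, crops included, and the job is handed in when it is done.

```bash
mkdir -p pics; ls; python3 - <<'E'
from workcell import env
import cv2,numpy as np
s=env.read_state();print({k:np.round(v,3) for k,v in s.items()})
a=env.grab_frame("scene");b=env.grab_frame("side")
for n,p in(("scene",a),("side",b)):
    print(n,np.round(p["position"],3),np.round(p["orientation"],3),p["fx"],p["cx"],[k for k in p])
    cv2.imwrite(f"pics/{n}0.png",p["image"])
    for t in["bottle","parcel","tin_tray","tin_a","biscuit_box","tape_roll","marker_pen","spread_jar"]:
        print(t,[(np.round(d["xyz"],3).tolist(),round(d["score"],2)) for d in env.search_frame(p,t)])
print(env.read_state()["clock"])
E
```

```text
pics
{'clock': np.float64(0.0), 'joint_positions': array([-5.0272e+01,  2.2090e+01,  3.8100e-01, -3.0000e-02, -6.8409e+01,
       -1.4815e+01]), 'qvel': array([-0.068, -0.033,  0.034, -0.002, -0.079, -0.05 ]), 'joint_torque': array([-1.0000e-03, -3.9067e+01,  1.8741e+01,  4.2200e+00,  1.1000e-02,
       -0.0000e+00]), 'position': array([ 0.263, -0.566,  0.221]), 'tool_rot': array([-8.9879e+01,  3.0000e-03,  2.4903e+01]), 'force': array([-0.545, -0.43 ,  0.615]), 'wrist_torque': array([-0.051,  0.042,  0.013]), 'opening': np.float64(1.001)}
scene [ 0.957 -0.595  1.119] [32.623 -0.348 34.212] 583.5075750040106 329.3661027869284 ['image', 'fx', 'fy', 'cx', 'cy', 'position', 'orientation', 'shot']
bottle [([0.569, -0.007, 0.086], 0.89)]
parcel [([0.5, -0.261, 0.004], 0.62)]
tin_tray [([0.582, 0.228, 0.0], 0.63)]
tin_a [([0.569, 0.115, 0.088], 0.82), ([0.545, 0.345, 0.088], 0.82), ([0.559, 0.234, 0.091], 0.81), ([0.498, -0.265, 0.004], 0.63), ([0.39, 0.297, 0.077], 0.58)]
biscuit_box [([0.635, -0.246, 0.031], 0.84), ([0.583, 0.229, 0.001], 0.2)]
tape_roll [([0.719, -0.008, 0.03], 0.67)]
marker_pen [([0.397, -0.006, 0.013], 0.54)]
spread_jar [([0.579, 0.227, 0.004], 0.75)]
side [0.396 0.694 0.649] [  49.121    1.171 -164.671] 500.77194547582536 322.2171415942445 ['image', 'fx', 'fy', 'cx', 'cy', 'position', 'orientation', 'shot']
bottle [([0.551, 0.015, 0.079], 0.66)]
parcel [([0.492, -0.263, 0.024], 0.74)]
tin_tray [([0.529, 0.308, 0.006], 0.7)]
tin_a [([0.53, 0.385, 0.101], 0.94), ([0.376, 0.334, 0.087], 0.74), ([0.545, 0.266, 0.094], 0.64), ([0.554, 0.154, 0.088], 0.58)]
biscuit_box [([0.626, -0.228, 0.03], 0.83), ([0.553, 0.019, 0.084], 0.52), ([0.496, -0.26, 0.023], 0.47)]
tape_roll [([0.714, 0.008, 0.028], 0.9), ([0.492, -0.262, 0.023], 0.7)]
marker_pen [([0.388, 0.003, 0.011], 0.68)]
spread_jar [([0.763, -0.103, 0.06], 0.55)]
0.9
```

View pics/scene0.png

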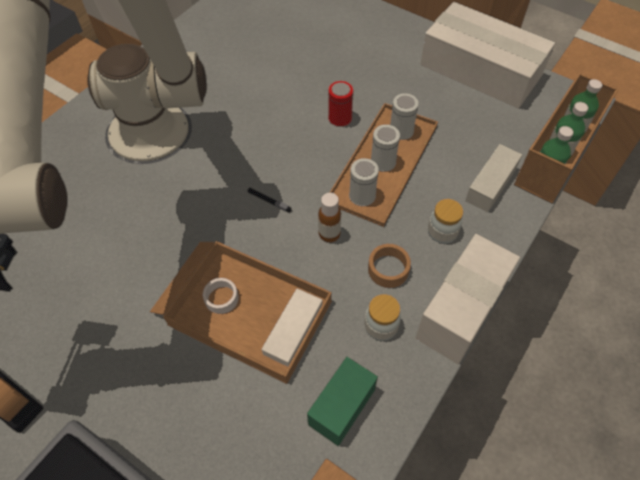

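View pics/side0.png

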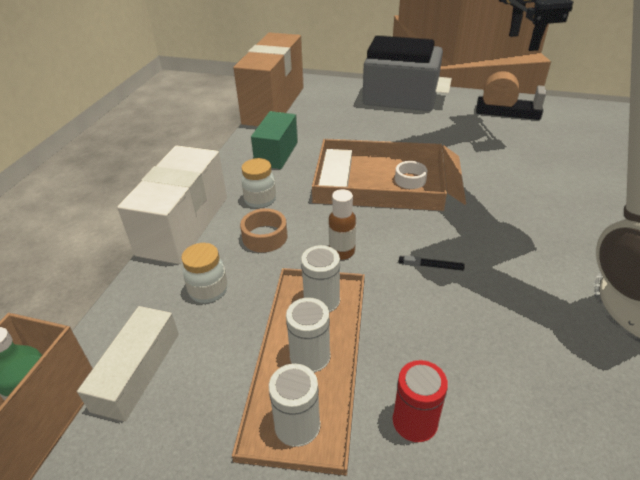

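```bash
cat > h.py <<'E'
from workcell import env
import numpy as np, cv2
from scipy.spatial.transform import Rotation as R
from scipy.optimize import least_squares
def ray(p,u,v,fish=False):
    x,y=(u-p["cx"])/p["fx"],(v-p["cy"])/p["fy"]
    if fish:
        t=np.hypot(x,y); k=np.sin(t)/max(t,1e-9); d=np.array([x*k,-y*k,-np.cos(t)])
    else: d=np.array([x,-y,-1.])
    return np.array(p["position"]),R.from_euler("xyz",p["orientation"],degrees=True).apply(d/np.linalg.norm(d))
def tri(rs):
    A=sum(np.eye(3)-np.outer(d,d) for o,d in rs); b=sum((np.eye(3)-np.outer(d,d))@o for o,d in rs)
    X=np.linalg.solve(A,b); return X,[np.linalg.norm(np.cross(X-o,d)) for o,d in rs]
def atz(r,z): o,d=r; return o+d*(z-o[2])/d[2]
def proj(p,X,fish=False):
    c=R.from_euler("xyz",p["orientation"],degrees=True).inv().apply(np.asarray(X)-p["position"])
    x,y,z=c[0],-c[1],-c[2]
    if fish:
        r=np.hypot(x,y);t=np.arctan2(r,z);s=t/max(r,1e-9);return p["cx"]+p["fx"]*x*s,p["cy"]+p["fy"]*y*s
    return p["cx"]+p["fx"]*x/z,p["cy"]+p["fy"]*y/z
def down(yaw): return [-90,0,yaw]
E
cat > a.py <<'E'
from h import *
a=env.grab_frame("scene");b=env.grab_frame("side")
P=dict(cap=((330,200),(343,197)),ring=((221,292.5),(411,171)),L=((405,102),(294.5,383)),M=((386,133.5),(308,315)),Rt=((364.5,169),(320.5,260)))
for n,(u,v) in P.items():
    X,e=tri([ray(a,*u),ray(b,*v)]);print(n,np.round(X,4),np.round(e,4))
s=env.read_state()
print(env.inverse_kinematics([.45,-.26,.25],down(0)),env.inverse_kinematics([.56,0,.25],down(0)),env.inverse_kinematics([.54,.35,.25],down(5)),env.read_state()["clock"])
E
python3 a.py
```

```text
cap [0.5592 0.0028 0.1312] [0.0005 0.0005]
ring [ 0.4663 -0.2612  0.0315] [0.0002 0.0002]
L [0.5341 0.3635 0.1047] [0.0001 0.0001]
M [0.5491 0.2518 0.1031] [0.0006 0.0006]
Rt [0.5632 0.1357 0.1008] [0.0002 0.0002]
[-1.21110403e+01  1.06093879e+01 -1.15917713e+01 -2.54444375e-14
 -6.77988408e+01 -7.78889597e+01] [ 1.65801979e+01  1.46379956e+01 -6.29549066e+00 -2.54444375e-14
 -6.90665137e+01 -1.06580198e+02] [ 4.73277572e+01  2.29516519e+01  5.81028327e+00 -2.54444375e-14
 -7.28586314e+01 -1.32327757e+02] 1.0
```

```bash
python3 - <<'E'
from h import *
import pickle
def rep(p,t):
    for d in env.search_frame(p,t)[:2]: print(t,np.round(d["xyz"],3),round(d["score"],2))
ims=[];out=[]
for n,pos in (("ring",[.466,-.261,.26]),("cap",[.559,.003,.27])):
    env.goto(pos,down(0)); env.dwell(.2); p=env.grab_frame("wrist"); ims.append(p["image"]);out.append(p)
    if n=="cap": rep(p,"bottle")
    else: rep(p,"parcel");rep(p,"ring_floor")
    print(n,np.round(p["position"],3),np.round(p["orientation"],1),p["fx"],p["cx"],p["cy"],[np.round(proj(p,X,True)) .tolist() for X in ([.466,-.261,.035],[.559,.003,.135])])
pickle.dump(out,open("w.pkl","wb"))
cv2.imwrite("pics/w1.png",ims[0]);cv2.imwrite("pics/w2.png",ims[1]);s=env.read_state();print(s["clock"],s["position"],s["force"])
E
```

```text
parcel [ 0.472 -0.261  0.008] 0.63
ring_floor [ 0.476 -0.264  0.001] 0.75
ring_floor [ 0.602 -0.234  0.034] 0.43
ring [ 0.389 -0.263  0.421] [-16.1   0.   89.9] 371.64829954431775 315.6546669499249 238.27414385108187 [[317.0, 207.0], [569.0, 318.0]]
bottle [0.546 0.002 0.13 ] 0.69
cap [0.482 0.001 0.432] [-16.2   0.   89.9] 371.64829954431775 315.6546669499249 238.27414385108187 [[96.0, 133.0], [319.0, 228.0]]
4.1167 [0.5589026  0.00203142 0.27006182] [-0.76303008 -0.41328095 -0.31052728]
```

View pics/w1.png

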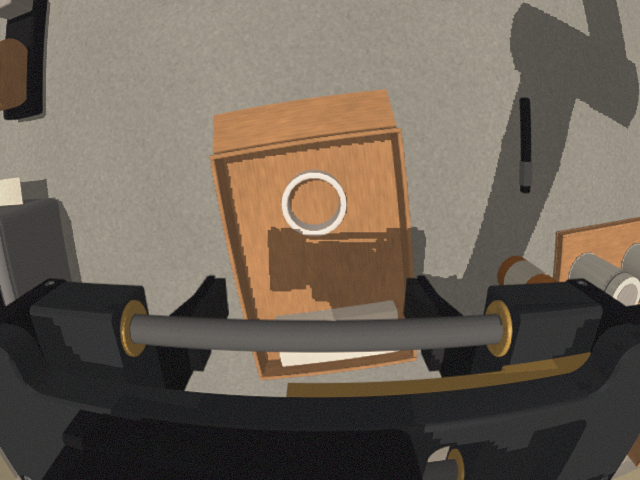

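View pics/w2.png

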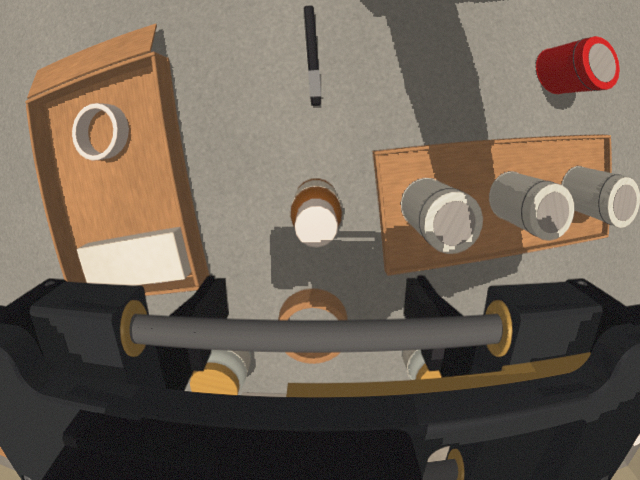

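```bash
python3 - <<'E'
from h import *
import pickle
w1,w2=pickle.load(open("w.pkl","rb"))
f=lambda p,u,z:np.round(atz(ray(p,*u,True),z),4)
print("ring",f(w1,(315,203),.035),f(w2,(101,131),.035),tri([ray(w1,315,203,True),ray(w2,101,131,True)]))
print("cap",f(w2,(317,224),.135))
for u in((452,222),(547,209),(622,198)):print(f(w2,u,.104))
E
```

```text
ring [ 0.462  -0.2636  0.035 ] [ 0.4647 -0.2529  0.035 ] (array([ 0.46449643, -0.26341667,  0.01895941]), [np.float64(0.0005764056410414266), np.float64(0.000576405641041546)])
cap [0.5559 0.0017 0.135 ]
[0.5612 0.13   0.104 ]
[0.546  0.2397 0.104 ]
[0.5289 0.3566 0.104 ]
```

```bash
python3 - <<'E'
from h import *
o=down(0)
env.move_straight([.5575,.002,.16],o)
print(env.move_straight([.5575,.002,.097],o,rate=.08,force_limit=10))
env.gripper_to(0.2,30)
s=env.read_state();z0=s["position"];print("grip",s["opening"]*.087,z0,s["force"])
env.move_straight([.5575,.002,.19],o)
env.dwell(.2);print(env.read_state()["force"])
env.move_straight([.464,-.2625,.19],o,rate=.25)
env.move_straight([.464,-.2625,.145],o)
env.dwell(.2);p=env.grab_frame("wrist");cv2.imwrite("pics/w3.png",p["image"][60:360,120:520])
h=env.move_straight([.464,-.2625,.101],o,rate=.05,force_limit=6)
s=env.read_state();print(h,s["position"],s["force"],s["opening"]*.087,s["clock"])
E
```

```text
False
grip 0.03526373268933671 [0.55749531 0.00193952 0.09696605] [ 0.83192371 -0.33180455  0.27472205]
[ 0.38564199 -0.14801357 -3.20610789]
True [ 0.46328155 -0.26234244  0.10191352] [-0.44968797  0.10744678  4.67526616] 0.03522237660725896 10.5917
```

View pics/w3.png

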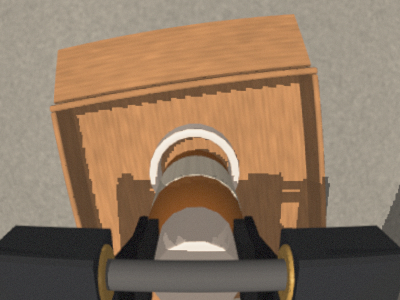

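```bash
python3 - <<'E'
from h import *
import pickle
env.gripper_to(1.0); env.dwell(.2)
s=env.read_state();x,y,z=s["position"];env.move_straight([x,y,.19],down(0))
env.dwell(.1);c=env.grab_frame("wrist")
out=[];ims=[cv2.resize(c["image"],(400,300))]
for pos in([.562,.133],[.547,.245],[.531,.36]):
    env.goto(pos+[.21],down(7));env.dwell(.25);p=env.grab_frame("wrist");out.append(p)
    u,v=proj(p,pos+[.104],True);u,v=int(u),int(v);p["o"]=(u-100,v-75)
    print(u,v);ims.append(cv2.resize(cv2.copyMakeBorder(p["image"],100,100,100,100,cv2.BORDER_CONSTANT)[v+25:v+175,u:u+200],(400,300),interpolation=cv2.INTER_CUBIC))
cv2.imwrite("pics/m4.png",np.vstack([np.hstack(ims[:2]),np.hstack(ims[2:])]));pickle.dump(out,open("t.pkl","wb"));print(env.read_state()["clock"])
E
```

```text
318 237
318 237
318 236
16.2417
```

View pics/m4.png

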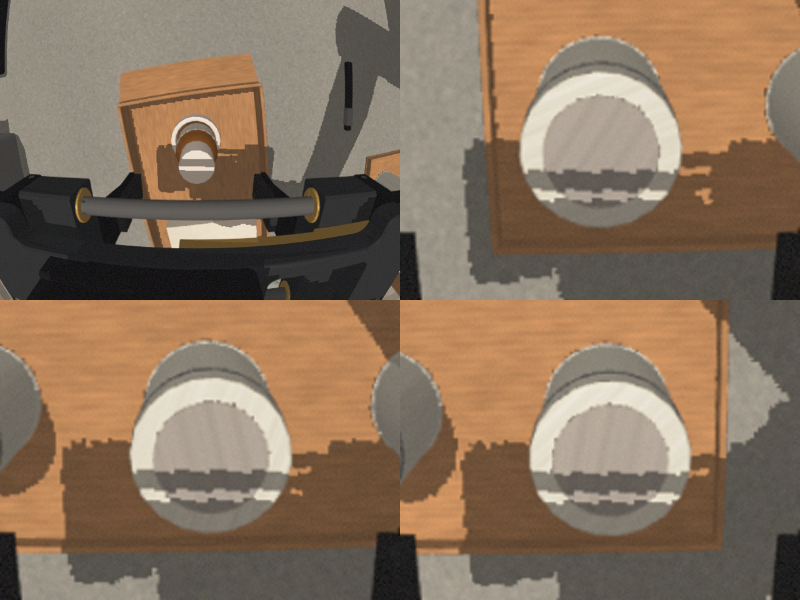

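```bash
cat > heft.py <<'E'
from h import *
o=down(7); Z=.065
def pick(x,y):
    env.move_straight([x,y,.15],o,rate=.2)
    if env.move_straight([x,y,Z],o,rate=.1,force_limit=8): print("CONTACT",env.read_state()["position"])
    env.dwell(.2);f0=env.read_state()["force"][2]
    env.gripper_to(0.4,40)
    env.move_straight([x,y,Z+.04],o,rate=.1);env.dwell(.5)
    s=env.read_state();print("weight",round(f0-s["force"][2],2),"opening",round(s["opening"]*87,1),np.round(s["position"],4),round(s["clock"],1),flush=True)
    return f0-s["force"][2]
def put(x,y):
    h=env.move_straight([x,y,Z-.001],o,rate=.06,force_limit=4)
    print("put",h,env.read_state()["position"][2]);env.gripper_to(1.0);env.dwell(.15)
    env.move_straight([x,y,.15],o,rate=.15)
E
python3 - <<'E'
from heft import *
env.goto([.533,.363,.18],o);pick(.533,.363);put(.533,.363)
env.goto([.5485,.249,.18],o);pick(.5485,.249);put(.5485,.249)
env.goto([.563,.1335,.18],o);pick(.563,.1335)
E
```

```text
weight 0.09 opening 61.7 [0.533  0.3629 0.1048] 19.6
put True 0.06483477978246208
weight 3.62 opening 61.1 [0.5484 0.249  0.1048] 25.6
put True 0.06486145628132022
weight 1.63 opening 61.5 [0.5629 0.1335 0.1048] 31.5
```

```bash
python3 - <<'E'
from heft import *
print(env.read_state()["force"]);p=env.grab_frame("side")["image"]
put(.563,.1335);print("empty",env.read_state()["force"])
env.goto([.533,.363,.18],o);pick(.533,.363);s=env.read_state();print(s["force"],s["joint_torque"])
q=env.grab_frame("side")["image"]
cv2.imwrite("pics/s5.png",np.hstack([p[200:,200:500],q[200:,200:500]]))
E
```

```text
[-0.53862349  0.33263977 -2.19713876]
put True 0.06480612681800546
empty [-0.23515741  0.53845272 -1.57791666]
weight 1.43 opening 61.2 [0.533  0.363  0.1048] 37.8
[-0.24404381 -0.03024009 -1.87431671] [-1.37166244e-03 -4.42310822e+01  1.70934141e+01  3.88454184e+00
 -8.33791355e-02  1.45777142e-05]
```

View pics/s5.png

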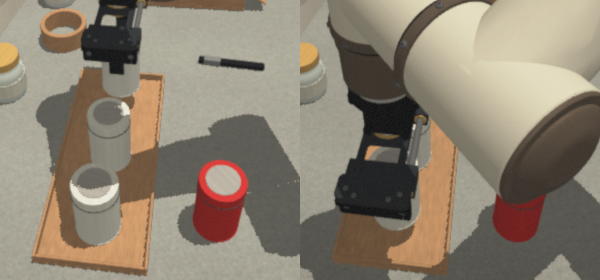

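```bash
python3 - <<'E'
from heft import *
def F(): 
    v=[]
    for _ in range(10): env.dwell(.04);v.append(env.read_state()["force"][2])
    return np.mean(v)
a=F();put(.533,.363);b=F();print("left",b-a)
env.goto([.5485,.249,.18],o);c=F();pick(.5485,.249);d=F();print("mid",c-d,b-d)
if b-d>3.2:
    env.move_straight([.5485,.249,.27],o,rate=.15)
    env.move_straight([.52,-.25,.27],o,rate=.15)
    env.dwell(.5)
    s=env.read_state();print(F(),s["opening"]*87,s["position"],s["clock"])
    A=env.grab_frame("scene");B=env.grab_frame("side")
    for t in("tin_a","bottle"):
        for P in(A,B): print(t,[(np.round(k["xyz"],3).tolist(),round(k["score"],2)) for k in env.search_frame(P,t)])
    cv2.imwrite("pics/f6.png",np.hstack([A["image"][60:440,100:500],B["image"][60:440+0,220:520]]))
E
```

```text
put True 0.06482979828945186
left 2.105947123193126
weight 4.16 opening 61.6 [0.5484 0.249  0.1048] 45.1
mid 4.687057999444307 4.792693490886433
-4.525501226399254 61.44065147007631 [ 0.52000516 -0.25000392  0.27000696] 50.725
tin_a [([0.391, 0.298, 0.074], 0.94), ([0.57, 0.116, 0.088], 0.93), ([0.541, 0.342, 0.082], 0.77), ([0.545, -0.258, 0.274], 0.67), ([0.566, 0.249, 0.003], 0.65)]
tin_a [([0.375, 0.338, 0.087], 0.96), ([0.557, 0.156, 0.078], 0.95), ([0.518, -0.228, 0.26], 0.84), ([0.527, 0.379, 0.102], 0.74)]
bottle [([0.481, -0.267, 0.095], 0.9), ([0.413, -0.004, 0.013], 0.52)]
bottle []
```

View pics/f6.png

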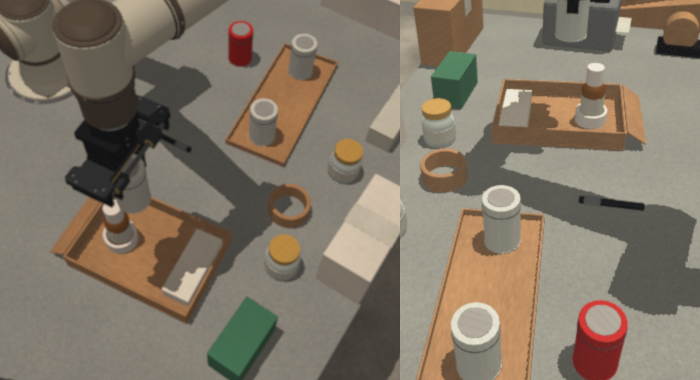

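```bash
python3 -c "
from workcell import env
s=env.read_state();print(s['position'],abs(s['qvel']).max(),s['clock']);env.close_job()"
```

```text
[ 0.52001182 -0.25000287  0.2700024 ] 0.05519955761699952 51.4417
the job is handed in; nothing more can be done
```

The job is handed in at about 51 s of the 72 s allowed. The bottle stands released in the ring, and the gripper holds the heaviest tin, the middle one, over the parcel.

- **Bottle:** I gripped it by the cap. Going down into the ring it touched the floor with the tool 5 mm above the grasp height, as expected for the carton floor. The final pictures show it upright in the ring.
- **Tins:** I hefted them left, middle, right and stood each back upright. The left weighed about 2.1 N (averaged), the right about 1.6 N (single reading), and the middle about 4.7 N (averaged).
- **Final state:** The held tin's underside is at about 0.21 m. The last pictures show both lighter tins standing on the tray, the red tin untouched, and no other goods visibly moved.

**Checks that disagreed:**
- The first heft of the left tin read only 0.09 N because the force sensor drifts by about 1 N. It did touch down again at the right height. I lifted it a second time after the right tin: one reading gave 1.4 N, an averaged one 2.1 N, and the side picture showed it lifted.
- The wrist camera put the ring and bottle cap 3–4 mm nearer the robot than the fixed cameras did. I used positions in between.
- In the last check the network did not find the bottle in the side picture, but it is plainly visible there in the ring.

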